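Fetch the setting bar from the press-turn latched gauge cabinet

TASK

Unlock the small blue gauge cabinet: press its red sprung knob fully down, turn it clockwise to its stop while pressed (never force it round unpressed) and let it spring back up. Then swing the door wide open by its handle, take the setting bar off the shelf on the inside of the door and lay it down gently in both V-blocks of the rest with the yellow base (not the grey one), then swing the door fully shut again. Leave the knob in the unlocked position, and do not disturb the other things on the plate.

Things in the scene. Friction and masses are not known exactly. Their poses are not given: they have to be found in the camera images.
- cabinet: fixed bench-top gauge cabinet, grey with a yellow top and a blue front door; 170 mm deep (x), 204 wide (y), 205 high. Origin at the centre of its underside, x points to its back, its front (-x) faces the robot. The door's outer face is 99 mm in front of the origin. The knob's axis is at x -20, y -72 mm
- latch_grip (a point): red wing knob on the cabinet's top: a point on its vertical axis, 262 mm above the table when up. The wing is a bar 62 mm long along x and 16 mm thick along y, from 33 mm below this point to 12 mm above. Below it is a black round skirt (54 mm diameter) whose steel tab (at +y) is caught by a fixed dark ring segment 29 to 43 mm from the axis, as high as the skirt's top, unless the knob is pressed
- latch_press (a joint): how far the sprung knob is pressed down, m: 0 up, 0.010 fully down (spring 4.5 N rising to 9.5 N). It can turn only while pressed more than about 8 mm; half-way it stays held down by the ring, at either end of the turn it springs up.
- latch (a joint): turn of the knob, rad, clockwise seen from above positive: 0 locked, 1.4 unlocked (end stop). It blocks the door until unlocked.
- door (a joint): opening of the cabinet door, rad: 0 shut, 1.75 fully open. Hinged about a vertical axis at its left (+y) edge, the free edge swings towards the robot; it stays where it is left.
- door_hinge (a point): point on the door's vertical hinge axis, 200 mm above the table, 13 mm above the door's top edge; turns with the door. In its frame the panel reaches from y 0 to -200 mm and is 14 mm thick (x -7 to 7), the handle is on the -x side, the shelf on the +x side (x 7 to 113, y -35 to -145, its top 97 mm below this point)
- door_handle (a point): top end of the door's upright steel handle post, 14 mm diameter, reaching 90 mm down from here, its axis 45 mm in front of the door's face; 200 mm above the table. Turns with the door; at x -52, y -165 mm of the hinge point. Two 10 mm cross bars, 48 and 82 mm below this point, join it to the door
- bar: steel setting bar, a cylinder of 26 mm diameter, 120 mm long, with a blue sleeve of 32 mm diameter, 46 mm long round its middle. Origin at its centre, x along it. At first it lies in two V-blocks on the shelf inside the door, parallel to the door, its axis 145 mm above the table and 75 mm from the door's inner face; it rides with the door, and when that is open it can be reached from above
- rest_yellow: fixed V-rest, the right one: yellow base 130 x 80 x 12 mm with two dark V-blocks (each 16 mm thick, 60 mm between their inner faces, 90 degree V, V bottom 35 mm and V edges 53 mm above the table). Origin at the centre of its underside, x along the direction in which the bar is to lie
- rest_yellow_seat (a point): where the centre of the bar belongs: on the yellow rest, midway between its V-blocks, at the height of the seated bar's axis (53 mm above the table); x along the bar. The sleeve goes between the V-blocks.
- rest_grey: an identical fixed V-rest with a grey base, not to be used. Origin at the centre of its underside.
- cyl_square: plain steel cylinder standing upright, 56 mm diameter, 100 mm high; origin at the centre of its underside. Leave it alone.
- mug: white mug, 80 mm across, 90 mm high, handle at its +y; origin at the centre of its underside. Leave it alone.
- cleaner: white bottle with a blue label and red cap, 64 mm across, 170 mm high; origin at the centre of its underside. Leave it alone.
- gauge_case: closed wooden case lying flat, 100 x 160 x 35 mm (x, y, z); origin at the centre of its underside. Leave it alone.
- screw_jack: dark steel screw jack, 50 mm across its foot, 65 mm high; origin at the centre of its underside. Leave it alone.
- angle_plate: steel L-shaped angle plate, 70 x 70 mm foot, its upright 90 mm high at its +x edge; origin at the centre of its underside. Leave it alone.
- driver: orange screwdriver lying flat, 200 mm long along its x, 26 mm thick; origin under its middle. Leave it alone.
Things that resemble listed ones, but are neither listed nor needed, are in the scene too. What is shaped like the rest_yellow but pink is not meant.

How it is judged:
On the way, in this order (a step that is already met when the one before it is completed fails the run):
1. the knob has been pressed and turned to unlocked (over 1.2 rad) and has sprung up again (value of joint latch above 1.2 rad and value of joint latch_press below 0.004 m), for 0.2 s.
2. the door has been swung open by at least 1.0 rad (value of joint door above 1 rad), for 0.1 s.
3. the bar lies in both V-blocks of the yellow rest, let go (x of bar in the frame of rest_yellow_seat between -0.012 and 0.012 m and y of bar in the frame of rest_yellow_seat between -0.005 and 0.005 m and z of bar in the frame of rest_yellow_seat between -0.004 and 0.004 m and angle between the x axis of bar and the x axis of rest_yellow, either way round below 0.06 rad and contact force between the fingers and bar below 0.1 N), for 0.2 s.
4. the door is shut (within 0.05 rad) (value of joint door below 0.05 rad), for 0.1 s.
At the end, for the whole second after the job is handed in: the bar lies at rest and released in both V-blocks of the yellow rest (within 12 mm along, 5 mm across, 4 mm in height of its seat, parallel within 0.06 rad), the door is shut within 0.05 rad, and the knob is up (pressed less than 4 mm) and turned to unlocked (over 1.2 rad) (all of step 1 and all of step 3 and value of joint door below 0.05 rad and linear speed of bar below 0.02 m/s); the robot touches nothing.
It fails at once if the knob was forced round without being pressed (value of joint latch between 0.22 and 1.1 rad and value of joint latch_press below 0.004 m).
It fails at once if the bar came down on the yellow rest faster than 0.5 m/s (dropped instead of laid) (horizontal distance between bar and rest_yellow_seat below 0.05 m and z of bar in the frame of rest_yellow_seat below 0.03 m and linear speed of bar above 0.5 m/s).
It fails at once if the bar was dropped on the table (height (world z) of bar below 0.03 m).
It fails at once if another thing was pushed more than 40 mm or knocked over (distance of any of cyl_square, mug, cleaner, gauge_case, screw_jack, angle_plate, driver from where it was at the start of the episode above 0.04 m or angle between any of cyl_square, mug, cleaner, gauge_case, screw_jack, angle_plate's own z axis and vertical above 0.5 rad).
It also fails if it takes over 72 s, if anything falls off the work surface, if the arm or the gripper's body presses on something with over 40 N, if the wrist force passes 120 N, or if a joint passes its speed limit or range.

ROBOT

A 7-joint arm with a two-finger parallel gripper is mounted at the origin on the work surface. World frame = base frame: x ahead of the robot, y to its left, z up, the work surface at z = 0. Lengths are in m, angles in rad, forces in N, time in s.
With the tool pointing down it reaches from about 0.4 to 0.85 m from the base axis. Payload 4.5 kg.
Tool frame: the origin (TCP) lies at the very end of the fingers, on their centre line; the grasp point (between the pads) lies 19 mm behind it; z points along the fingers, y is the line along which they close (so a half turn about z gives the same grasp; the last joint's range is limited). The gripper opens to 85 mm and grips with 20 to 120 N. Pads are 22 mm wide; open, the fingers measure 114 mm over their backs; the gripper's body (76 mm by 85 mm) begins 54 mm behind the grasp point. The pads swing forward as they close: fully open they stand 13 mm farther back than shut.
Start: joints at [-1.28, 0.689, -0.195, 1.565, 0.157, 0.902, -0.215], TCP at [0.159, 0.605, 0.231] pointing down, gripper open.
Joint ranges: [-3.01, 3.01], [-0.46, 2.08], [-1.47, 1.51], [0.13, 2.56], [-1, 4.14], [0.04, 2.09], [-2.66, 2.66]. Speed limits (rad/s): [2.57, 2.57, 3.14, 3.14, 3.14, 3.14, 3.14].

INTERFACE

Orientations are given as a unit quaternion [x, y, z, w].
In Python, from bench import monitor, eyes, order gives the robot as it stands. The module is installed in compiled form; this text tells all that it offers.
- The arm moves only by the tool arm_command, never from a script. Its argument "series" is a list of rows, each an object with "gripper": the finger opening in cm, from 0 to 8.54; "linear": the shift along the tool's x, y, z in cm, a list of three; "rot": the turn, a rotation vector about the tool's x, y, z in rad, a list of three. A call has 1 to 12 rows; each row is the pose to reach, as a shift and turn from the pose commanded when the call began, along the tool's axes at that moment; what a row does not reach only later rows make up. A row lasts 1/10 s, in which the tool goes at most 50 mm and 8.59 degrees, less where a joint would pass 70% of its speed; a pose out of reach is approached as far as the arm can. A call with a gripper value outside its range is refused whole. The fingers move at their own pace and stop on an object; "force" is the grip in N (left out, the last holds). Time passes only in rows, so rows that repeat a pose let the fingers close. It gives the time, the measured TCP pose, the force, the opening and the grip force at its end, in the units of the state.
- monitor.sense(): the state, without advancing time (a new reading comes with each control period).
- eyes.snapshot(name): name is "scene" or "top"; returns (picture, depth): 480x640x3 uint8, red, green, blue; 480x640 float32, m along the optical axis (not along the pixel's ray), 0 where there is no reading.
- eyes.camera_model(name): a dict with "mtx" (3x3 intrinsics, pixels), "dist_coeffs" ([k1, k2, p1, p2, k3] as OpenCV has them; the pictures are not rectified), "position" and "orientation" of the camera in the world. Camera axes: x right, y up, looking along -z (the intrinsics and any distortion apply to the point x, -y, -z); pixel columns grow to the right and rows downward; lengths in m; the calibration is good to about 2 mm. A picture is of the moment at which its call begins. camera_model takes no time and is no camera call.
- order.job_done(): hands the job in; it is judged then, once.
Trained networks look in the newest picture that a camera, given by its name, has taken for a name from the list of things; names that differ only in an ending like _2 or _b are one class to them, and where a whole thing is asked for, a point or a joint stands for the part that bears it (a point fixed in the world has none). Each returns a list of dicts, best first, with "p" (0 to 1); they miss things now and then, are a little off and sometimes report something else, mostly with a low value. They report only what shows in the picture. A call takes as long as a camera call. They do not tell look-alikes from the thing itself.
- eyes.look_for(camera, thing): "xyz" ([x, y, z] in m, in world coordinates, good to about 4 mm: the middle of the surface that is visible of it).
- eyes.regions_of(camera, thing): "region" (480x640 bool, what is visible of it).
- eyes.landmark_of(camera, thing): "xyz" ([x, y, z] in m, in world coordinates, good to about 4 mm: a listed point, or the origin of a listed thing).
The state is a dict: "time": time; "joint_positions": joint angles; "qvel": joint speeds; "effort": joint torques, N m; "position": TCP position; "orientation": TCP orientation; "wrist_force": force on the tool from outside, world axes, zero at the start; "moment": the same for the moment, N m; "opening": opening from 0.0 (shut) to 1.0 (fully open); "gripper_force": force on a finger pad.
Only numpy, scipy, OpenCV 4.12 (cv2) and the standard library are available. Lean on these libraries where they do the work, as an engineer would, in place of code of your own. Each camera call takes 0.05 s, during which the arm holds its last target. There are 200 camera calls.

## Working session

There is one attempt and no reset: what is moved stays moved. The work goes in short steps, Python scripts to look and compute and a tool call to move; the robot and the scene stay as the last step left them, time stands still between calls to the robot, and variables do not carry over. Pictures are saved under pics/ and viewed, at most 10 in all, crops included, and the job is handed in when it is done.

Besides the shell and the picture viewer there is one more tool, called after "Call:" by a JSON object that holds its "method" and its "body". arm_command: Moves the arm, as the interface text tells. Its arguments: {"type":"object","properties":{"series":{"type":"array"},"force":{"type":"number"}},"required":["series"]}

```bash
mkdir -p pics; cat > h.py <<'E'
import numpy as np, cv2
from scipy.spatial.transform import Rotation as R
from bench import monitor, eyes, order
def save(a,n): cv2.imwrite('pics/'+n,cv2.cvtColor(a,cv2.COLOR_RGB2BGR))
def cloud(cam,d):
    m=eyes.camera_model(cam); v,u=np.mgrid[0:480,0:640]
    p=cv2.undistortPoints(np.stack([u,v],-1).reshape(-1,1,2).astype(float),np.array(m['mtx']),np.array(m['dist_coeffs'])).reshape(480,640,2)
    P=np.dstack([p[...,0]*d,-p[...,1]*d,-d])
    return P@R.from_quat(m['orientation']).as_matrix().T+np.array(m['position'])
def proj(cam,X):
    m=eyes.camera_model(cam); P=(np.atleast_2d(X)-m['position'])@R.from_quat(m['orientation']).as_matrix()
    P=P*[1,-1,-1]
    return cv2.projectPoints(P,np.zeros(3),np.zeros(3),np.array(m['mtx']),np.array(m['dist_coeffs']))[0].reshape(-1,2)
def delta(X,Rm=None):
    "cm shift in tool axes, and rotvec, to reach world pose"
    s=monitor.sense(); T=R.from_quat(s['orientation'])
    d=T.inv().apply(np.array(X)-s['position'])*100
    return d.round(2),(None if Rm is None else (T.inv()*Rm).as_rotvec().round(3))
E
python3 - <<'E'
from h import *
np.set_printoptions(precision=4,suppress=True)
s=monitor.sense(); print(s); print(R.from_quat(s['orientation']).as_matrix())
ims=[]
for c in ('scene','top'):
    a,d=eyes.snapshot(c); save(a,c+'0.png'); np.savez('pics/'+c+'0.npz',a=a,d=d)
    print(c,eyes.camera_model(c))
    for t in ['cabinet','latch_grip','door_hinge','door_handle','bar','rest_yellow','rest_yellow_seat','rest_grey','mug','cyl_square','cleaner','gauge_case','screw_jack','angle_plate','driver']:
        for r in eyes.landmark_of(c,t)[:3]:
            print(c,t,round(r['p'],2),np.array(r['xyz']),proj(c,r['xyz'])[0].round())
E
```

```text
{'time': 0.0, 'joint_positions': array([-1.2802,  0.69  , -0.1945,  1.5664,  0.1573,  0.9025, -0.2151]), 'qvel': array([ 0.002 ,  0.0012, -0.0009,  0.0003,  0.0012, -0.0007,  0.0003]), 'effort': array([  0.0001, -53.9619,  -1.2666, -15.854 ,   0.0091,   0.0096,
        -0.    ]), 'position': array([0.1586, 0.6038, 0.2305]), 'orientation': array([ 0.128 ,  0.9918, -0.001 , -0.    ]), 'wrist_force': array([ 0.4523, -0.7176, -0.2676]), 'moment': array([ 0.0296,  0.019 , -0.0027]), 'gripper_force': 0.0, 'opening': 1.0020487736469748}
[[-0.9672  0.2538 -0.0003]
 [ 0.2538  0.9672 -0.0019]
 [-0.0002 -0.0019 -1.    ]]
scene {'mtx': array([[622.8732,   0.    , 316.7833],
       [  0.    , 622.8732, 235.7482],
       [  0.    ,   0.    ,   1.    ]]), 'dist_coeffs': array([0.0721, 0.    , 0.    , 0.    , 0.    ]), 'position': array([1.7862, 0.0042, 1.2727]), 'orientation': array([0.2894, 0.2912, 0.6514, 0.6381])}
scene cabinet 0.61 [ 0.6586  0.0345 -0.0009] [333. 312.]
scene latch_grip 0.9 [ 0.638  -0.035   0.2646] [307. 233.]
scene door_handle 0.59 [ 0.721  -0.1983 -0.0039] [245. 329.]
scene d
[... 1755 characters left out ...]
99 -0.1528  0.0008] [363. 239.]
top mug 0.95 [ 0.2954 -0.3595  0.0015] [443. 322.]
top cyl_square 0.78 [ 0.7232 -0.1985  0.0025] [373. 180.]
top cyl_square 0.28 [ 0.6553  0.0331 -0.0026] [296. 208.]
top cleaner 0.84 [ 0.6529  0.4035 -0.001 ] [171. 216.]
top gauge_case 0.58 [ 0.4685  0.4384 -0.0051] [160. 279.]
top gauge_case 0.16 [ 0.6564  0.0334 -0.0045] [296. 208.]
top screw_jack 0.62 [ 0.7093 -0.2779  0.0014] [400. 183.]
top screw_jack 0.17 [0.5689 0.1332 0.1982] [255. 222.]
top angle_plate 0.57 [ 0.3408 -0.1895 -0.0014] [381. 310.]
top angle_plate 0.27 [0.2821 0.3238 0.0009] [200. 343.]
top driver 0.7 [0.2829 0.3245 0.0052] [199. 342.]
top driver 0.3 [ 0.655   0.0335 -0.0026] [296. 208.]
```

View pics/top0.png

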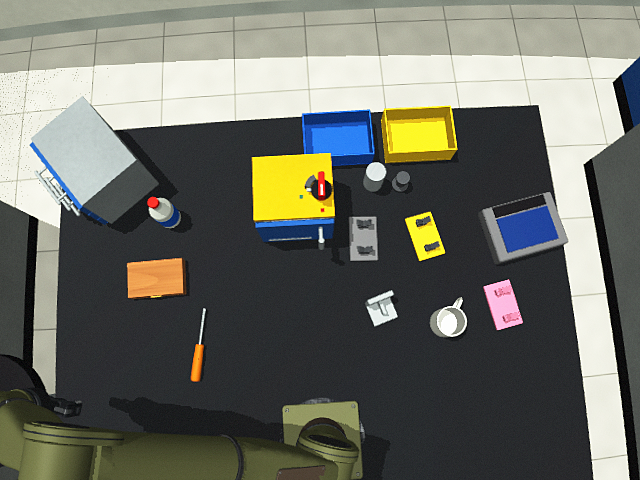

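View pics/scene0.png

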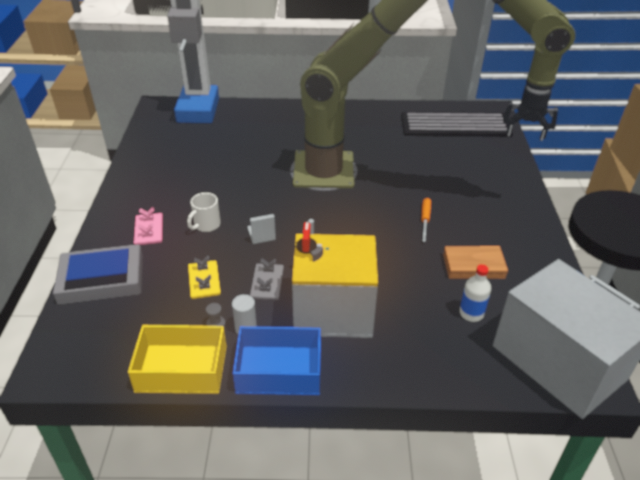

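The top picture shows the cabinet at (293,190), with its red knob at (320,185) and its handle at (321,238). The candidates for the rest are yellow (424,235), grey (363,238) and pink (503,304). By the description I choose the yellow one at (424,235). The other cabinet-like box at (90,160) is a decoy. Next I'll fit the yaws and check a crop.

```bash
python3 - <<'E'
from h import *
np.set_printoptions(precision=4,suppress=True)
z=np.load('pics/top0.npz'); a,d=z['a'].astype(int),z['d']; P=cloud('top',d)
h=cv2.cvtColor(z['a'],cv2.COLOR_RGB2HSV)
yel=(h[...,0]>20)&(h[...,0]<35)&(h[...,1]>150)&(h[...,2]>100)
def rect(m,n):
    pts=P[m][:,:2].astype(np.float32); pts=pts
    print(n,m.sum(),cv2.minAreaRect(pts*1000), 'z',np.median(P[m][:,2]))
near=lambda x,y,r:np.hypot(P[...,0]-x,P[...,1]-y)<r
rect(yel&near(.55,-.334,.09)&(P[...,2]<.03),'rest')
rect(yel&near(.655,.033,.2)&(abs(P[...,2]-.205)<.012),'cabtop')
red=((h[...,0]<8)|(h[...,0]>172))&(h[...,1]>150)&(h[...,2]>80)
rect(red&near(.638,-.035,.06)&(P[...,2]>.24),'knob')
dk=near(.55,-.334,.07)&(P[...,2]>.025)&(P[...,2]<.07)
rect(dk,'vblocks')
# scene camera top
z2=np.load('pics/scene0.npz'); P2=cloud('scene',z2['d']); h2=cv2.cvtColor(z2['a'],cv2.COLOR_RGB2HSV)
P=P2; h=h2
yel=(h[...,0]>20)&(h[...,0]<35)&(h[...,1]>150)&(h[...,2]>100)
rect(yel&near(.55,-.334,.09)&(P[...,2]<.03),'rest S')
rect(yel&near(.655,.033,.2)&(abs(P[...,2]-.205)<.012),'cabtop S')
save(cv2.resize(z['a'][140:280,240:460],None,fx=3.6,fy=3.6,interpolation=cv2.INTER_CUBIC),'crop.png')
E
```

```text
rest 1041 ((547.9008178710938, -333.0851135253906), (134.78695678710938, 85.99476623535156), 13.0675687789917) z 0.011815896667225712
cabtop 4474 ((656.0189208984375, 34.48206329345703), (202.2327117919922, 172.1541290283203), 89.59907531738281) z 0.20492097240487572
knob 141 ((633.2963256835938, -37.259918212890625), (14.62702465057373, 61.704376220703125), 86.31334686279297) z 0.27302243560884065
vblocks 190 ((545.005126953125, -332.0639953613281), (92.03761291503906, 43.2054443359375), 12.818428039550781) z 0.04439099194862017
rest S 831 ((545.1644287109375, -332.92626953125), (157.2449493408203, 83.943603515625), 12.807090759277344) z 0.01311938915342803
cabtop S 3608 ((659.5123291015625, 33.55955505371094), (203.7913360595703, 180.37509155273438), 89.51829528808594) z 0.2061548684712402
```

View pics/crop.png

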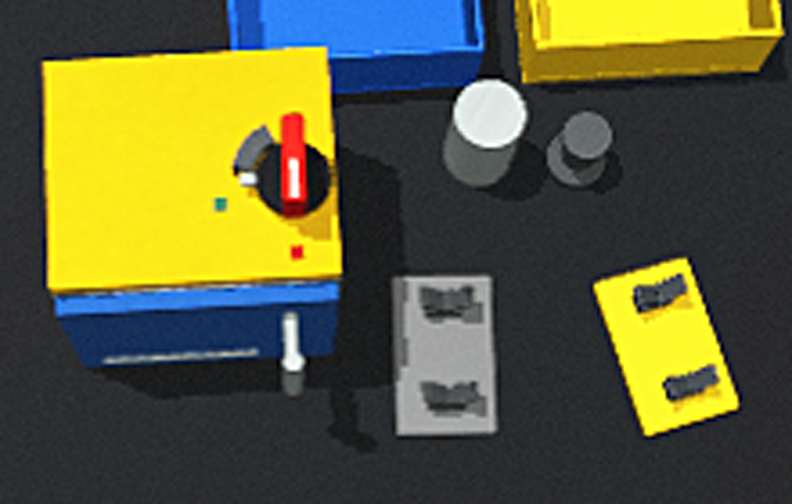

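The crop confirms the knob at crop (290,165), the handle at (292,340) and the yellow rest at (665,350), with the grey rest at (445,355) left out. Next I move above the knob.

Call:
{"method": "arm_command", "body": {"series": [{"gripper": 8.5, "linear": [0, 0, -11], "rot": [0, 0, 0]}, {"gripper": 8.5, "linear": [0, 0, -11], "rot": [0, 0, 0]}, {"gripper": 8.5, "linear": [0, 0, -11], "rot": [0, 0, 0]}, {"gripper": 6, "linear": [-62.5, -49.9, -11], "rot": [0, 0, -0.25]}, {"gripper": 6, "linear": [-62.5, -49.9, -11], "rot": [0, 0, -0.25]}, {"gripper": 6, "linear": [-62.5, -49.9, -11], "rot": [0, 0, -0.25]}, {"gripper": 6, "linear": [-62.5, -49.9, -11], "rot": [0, 0, -0.25]}, {"gripper": 6, "linear": [-62.5, -49.9, -11], "rot": [0, 0, -0.25]}, {"gripper": 6, "linear": [-62.5, -49.9, -11], "rot": [0, 0, -0.25]}, {"gripper": 6, "linear": [-62.5, -49.9, -11], "rot": [0, 0, -0.25]}, {"gripper": 6, "linear": [-62.5, -49.9, -11], "rot": [0, 0, -0.25]}, {"gripper": 6, "linear": [-62.5, -49.9, -11], "rot": [0, 0, -0.25]}], "force": 60}}

```text
time: 2.8
position: [0.4285, 0.2418, 0.3414]
orientation: [0.003, 1.0, 0.0, 0.0]
wrist_force: [1.5, 1.1, -0.7]
opening: 0.709
gripper_force: 0.0
```

```bash
cat > to.py <<'E'
import sys; from h import *
# usage: to.py x y z yaw(deg of tool y relative to world +y, ccw)
x,y,z,yaw=map(float,sys.argv[1:5]); np.set_printoptions(precision=4,suppress=True)
Rm=R.from_euler('z',yaw,degrees=True)*R.from_matrix(np.array([[-1,0,0],[0,1,0],[0,0,-1.]]))
s=monitor.sense(); print('t',s['time'],'pos',s['position'],'j',s['joint_positions'],'F',s['wrist_force'],'open',s['opening']*8.54,s['gripper_force'])
M=R.from_quat(s['orientation']).as_matrix(); print('yaw',np.degrees(np.arctan2(-M[0,1],M[1,1])))
print(*delta((x,y,z),Rm))
E
python3 to.py .637 -.0365 .34 -0.5
```

```text
t 2.8 pos [0.4285 0.2418 0.3414] j [-0.4371  0.3823 -0.2491  1.7937  0.1111  0.9786  0.8331] F [ 1.4627  1.1196 -0.6961] open 6.0511777068803285 0.0
yaw -0.3831406679993478
[-21.04 -27.69   0.14] [0.    0.001 0.002]
```

Call:
{"method": "arm_command", "body": {"series": [{"gripper": 6, "linear": [-21, -27.7, 0], "rot": [0, 0, 0]}, {"gripper": 6, "linear": [-21, -27.7, 0], "rot": [0, 0, 0]}, {"gripper": 6, "linear": [-21, -27.7, 0], "rot": [0, 0, 0]}, {"gripper": 6, "linear": [-21, -27.7, 0], "rot": [0, 0, 0]}, {"gripper": 6, "linear": [-21, -27.7, 0], "rot": [0, 0, 0]}, {"gripper": 6, "linear": [-21, -27.7, 0], "rot": [0, 0, 0]}, {"gripper": 6, "linear": [-21, -27.7, 0], "rot": [0, 0, 0]}, {"gripper": 6, "linear": [-21, -27.7, 0], "rot": [0, 0, 0]}, {"gripper": 6, "linear": [-21, -27.7, 0], "rot": [0, 0, 0]}, {"gripper": 6, "linear": [-21, -27.7, 0], "rot": [0, 0, 0]}]}}

```text
time: 3.8
position: [0.6351, -0.033, 0.3411]
orientation: [0.002, 1.0, 0.001, -0.0]
wrist_force: [0.8, 1.2, 0.6]
opening: 0.704
gripper_force: 0.0
```

```bash
python3 to.py .637 -.0365 .244 -0.5
```

```text
t 3.8 pos [ 0.6351 -0.033   0.3411] j [ 0.081   0.6042 -0.1892  1.3737  0.1143  1.1751  1.4465] F [0.8061 1.1669 0.5833] open 6.01464088727233 0.0
yaw -0.2674408606191536
[-0.2  -0.37  9.71] [ 0.002 -0.001  0.004]
```

Call:
{"method": "arm_command", "body": {"series": [{"gripper": 6, "linear": [-0.1, -0.3, 3], "rot": [0, 0, 0]}, {"gripper": 6, "linear": [-0.1, -0.3, 6], "rot": [0, 0, 0]}, {"gripper": 6, "linear": [-0.1, -0.3, 8.5], "rot": [0, 0, 0]}, {"gripper": 6, "linear": [-0.1, -0.3, 9.7], "rot": [0, 0, 0]}, {"gripper": 6, "linear": [-0.1, -0.3, 9.7], "rot": [0, 0, 0]}, {"gripper": 2.5, "linear": [-0.1, -0.3, 9.7], "rot": [0, 0, 0]}, {"gripper": 2.5, "linear": [-0.1, -0.3, 9.7], "rot": [0, 0, 0]}, {"gripper": 2.5, "linear": [-0.1, -0.3, 9.7], "rot": [0, 0, 0]}, {"gripper": 1, "linear": [-0.1, -0.3, 9.7], "rot": [0, 0, 0]}, {"gripper": 1, "linear": [-0.1, -0.3, 9.7], "rot": [0, 0, 0]}, {"gripper": 1, "linear": [-0.1, -0.3, 9.7], "rot": [0, 0, 0]}]}}

```text
time: 4.9
position: [0.6373, -0.0383, 0.2451]
orientation: [0.004, 1.0, -0.0, 0.001]
wrist_force: [0.1, -1.7, 2.6]
opening: 0.177
gripper_force: 61.2
```

```bash
python3 to.py .637 -.0365 .234 -0.5
```

```text
t 4.9 pos [ 0.6373 -0.0383  0.2451] j [ 0.085   0.6914 -0.1801  1.5082  0.1414  0.9528  1.427 ] F [ 0.1491 -1.6541  2.5587] open 1.5082262099740877 61.23088717460632
yaw -0.41995763943525766
[0.04 0.18 1.11] [-0.001  0.002  0.001]
```

Call:
{"method": "arm_command", "body": {"series": [{"gripper": 1, "linear": [0, 0, 0.4], "rot": [0, 0, 0]}, {"gripper": 1, "linear": [0, 0, 0.8], "rot": [0, 0, 0]}, {"gripper": 1, "linear": [0, 0, 1.1], "rot": [0, 0, 0]}, {"gripper": 1, "linear": [0, 0, 1.2], "rot": [0, 0, 0]}, {"gripper": 1, "linear": [0, 0, 1.2], "rot": [0, 0, 0]}, {"gripper": 1, "linear": [0, 0, 1.2], "rot": [0, 0, 0]}], "force": 80}}

```text
time: 5.5
position: [0.6375, -0.0383, 0.2354]
orientation: [0.004, 1.0, -0.0, 0.002]
wrist_force: [-4.4, -1.2, 20.4]
opening: 0.176
gripper_force: 84.7
```

```bash
python3 to.py .637 -.0365 .234 -0.5
```

```text
t 5.5 pos [ 0.6375 -0.0383  0.2354] j [ 0.0842  0.7011 -0.1787  1.5206  0.1447  0.9294  1.4236] F [-4.3582 -1.2212 20.39  ] open 1.5007423042130934 84.68057870864868
yaw -0.4325659141741181
[0.05 0.18 0.14] [-0.001  0.003  0.001]
```

Call:
{"method": "arm_command", "body": {"series": [{"gripper": 1, "linear": [0, 0, 0], "rot": [0, 0, 0.1]}, {"gripper": 1, "linear": [0, 0, 0], "rot": [0, 0, 0.2]}, {"gripper": 1, "linear": [0, 0, 0], "rot": [0, 0, 0.3]}, {"gripper": 1, "linear": [0, 0, 0], "rot": [0, 0, 0.4]}]}}

```text
time: 5.9
position: [0.6375, -0.0383, 0.2355]
orientation: [0.204, 0.979, 0.0, 0.002]
wrist_force: [-4.8, -1.7, 20.5]
opening: 0.174
gripper_force: 84.3
```

```bash
python3 to.py .637 -.0365 .234 -80.7;python3 -c "
from bench import monitor;print(monitor.sense()['moment'])"
```

```text
t 5.9 pos [ 0.6375 -0.0383  0.2355] j [ 0.0213  0.6977 -0.0623  1.5244  0.0513  0.9174  1.102 ] F [-4.8189 -1.7117 20.4822] open 1.4838464815875014 84.3384039402008
yaw -23.56545977046787
[0.12 0.14 0.15] [0.003 0.003 0.997]
[-0.31427065  1.083913    0.07142197]
```

Turning smoothly while held down, so I continue to the stop.

Call:
{"method": "arm_command", "body": {"series": [{"gripper": 1, "linear": [0, 0, 0], "rot": [0, 0, 0.12]}, {"gripper": 1, "linear": [0, 0, 0], "rot": [0, 0, 0.24]}, {"gripper": 1, "linear": [0, 0, 0], "rot": [0, 0, 0.36]}, {"gripper": 1, "linear": [0, 0, 0], "rot": [0, 0, 0.48]}, {"gripper": 1, "linear": [0, 0, 0], "rot": [0, 0, 0.6]}, {"gripper": 1, "linear": [0, 0, 0], "rot": [0, 0, 0.72]}, {"gripper": 1, "linear": [0, 0, 0], "rot": [0, 0, 0.84]}, {"gripper": 1, "linear": [0, 0, 0], "rot": [0, 0, 0.94]}, {"gripper": 1, "linear": [0, 0, 0], "rot": [0, 0, 1.02]}, {"gripper": 1, "linear": [0, 0, 0], "rot": [0, 0, 1.02]}, {"gripper": 1, "linear": [0, 0, 0], "rot": [0, 0, 1.02]}]}}

```text
time: 7.0
position: [0.6377, -0.0383, 0.2355]
orientation: [0.654, 0.757, 0.001, 0.002]
wrist_force: [-4.4, -0.8, 20.6]
opening: 0.171
gripper_force: 84.4
```

```bash
python3 to.py .637 -.0365 .234 -80.7;python3 -c "
from bench import monitor;print(monitor.sense()['moment'])"
```

```text
t 7.0 pos [ 0.6377 -0.0383  0.2355] j [-0.1383  0.7108  0.2346  1.5338 -0.1915  0.9157  0.3032] F [-4.3705 -0.8455 20.6041] open 1.4636754280390945 84.43512797355652
yaw -81.67182416790693
[ 0.19 -0.04  0.15] [ 0.004  0.001 -0.017]
[-0.22078877  1.07725203  0.46464246]
```

Call:
{"method": "arm_command", "body": {"series": [{"gripper": 1, "linear": [0, 0, -0.4], "rot": [0, 0, -0.01]}, {"gripper": 1, "linear": [0, 0, -0.8], "rot": [0, 0, -0.02]}, {"gripper": 1, "linear": [0, 0, -1.2], "rot": [0, 0, -0.02]}, {"gripper": 1, "linear": [0, 0, -1.2], "rot": [0, 0, -0.02]}, {"gripper": 6, "linear": [0, 0, -1.2], "rot": [0, 0, -0.02]}, {"gripper": 6, "linear": [0, 0, -1.2], "rot": [0, 0, -0.02]}, {"gripper": 6, "linear": [0, 0, -1.2], "rot": [0, 0, -0.02]}, {"gripper": 6, "linear": [0, 0, -5], "rot": [0, 0, -0.02]}, {"gripper": 6, "linear": [0, 0, -10], "rot": [0, 0, -0.02]}, {"gripper": 6, "linear": [0, 0, -10], "rot": [0, 0, -0.02]}]}}

```text
time: 8.0
position: [0.6403, -0.0383, 0.3389]
orientation: [0.647, 0.763, 0.004, 0.005]
wrist_force: [0.6, -0.9, -1.0]
opening: 0.701
gripper_force: 0.0
```

```bash
python3 - <<'E'
from h import *
np.set_printoptions(precision=4,suppress=True)
a,d=eyes.snapshot('scene'); P=cloud('scene',d); h=cv2.cvtColor(a,cv2.COLOR_RGB2HSV)
red=((h[...,0]<8)|(h[...,0]>172))&(h[...,1]>150)&(h[...,2]>60)&(np.hypot(P[...,0]-.638,P[...,1]+.037)<.06)&(P[...,2]>.21)
pts=P[red]; print(red.sum(),pts.max(0),pts.min(0),cv2.minAreaRect((pts[:,:2]*1000).astype(np.float32)))
print(np.percentile(pts[:,2],[90,97]))
save(cv2.resize(a[180:330,220:420],None,fx=3.5,fy=3.5),'knob1.png')
E
python3 to.py .514 -.031 .31 -80
```

```text
367 [ 0.6551 -0.0081  0.279 ] [ 0.6263 -0.0671  0.2248] ((639.474609375, -38.40947341918945), (25.847171783447266, 59.94206619262695), 9.517822265625)
[0.2749 0.2775]
t 8.05 pos [ 0.6385 -0.038   0.3356] j [-0.148   0.6183  0.2568  1.3939 -0.1631  1.1429  0.2939] F [-0.7726  0.4579 -0.0882] open 6.03879670413844 0.0
yaw -80.60364905232407
[  2.72 -12.19   2.47] [ 0.007  0.001 -0.011]
```

View pics/knob1.png

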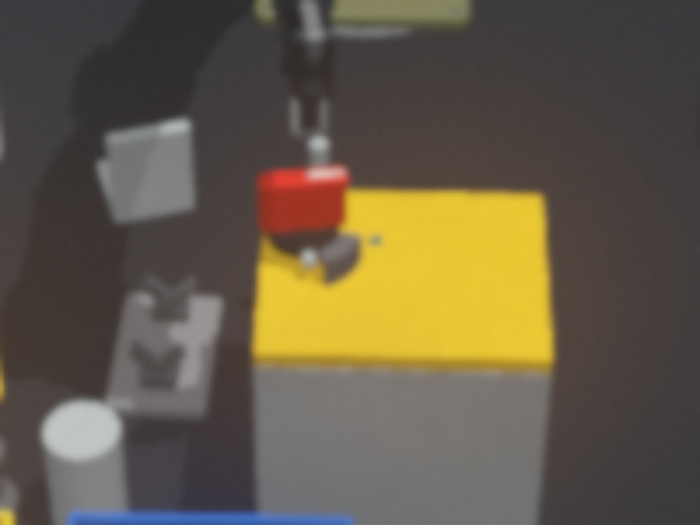

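The knob (crop (303,200)) is turned and sprung up. I'll go to the handle next.

```bash
python3 to.py .5137 -.0302 .31 -0.5
```

```text
t 8.05 pos [ 0.6385 -0.038   0.3356] j [-0.148   0.6183  0.2568  1.3939 -0.1631  1.1429  0.2939] F [-0.7726  0.4579 -0.0882] open 6.03879670413844 0.0
yaw -80.60364905232407
[  2.81 -12.21   2.47] [ 0.005  0.006 -1.398]
```

Call:
{"method": "arm_command", "body": {"series": [{"gripper": 6, "linear": [1, -4, 0], "rot": [0, 0, -0.14]}, {"gripper": 6, "linear": [2, -8, 0], "rot": [0, 0, -0.28]}, {"gripper": 6, "linear": [2.8, -12.2, 1], "rot": [0, 0, -0.42]}, {"gripper": 6, "linear": [2.8, -12.2, 2.5], "rot": [0, 0, -0.56]}, {"gripper": 6, "linear": [2.8, -12.2, 2.5], "rot": [0, 0, -0.7]}, {"gripper": 6, "linear": [2.8, -12.2, 2.5], "rot": [0, 0, -0.84]}, {"gripper": 6, "linear": [2.8, -12.2, 2.5], "rot": [0, 0, -0.98]}, {"gripper": 6, "linear": [2.8, -12.2, 2.5], "rot": [0, 0, -1.12]}, {"gripper": 6, "linear": [2.8, -12.2, 2.5], "rot": [0, 0, -1.26]}, {"gripper": 6, "linear": [2.8, -12.2, 2.5], "rot": [0, 0, -1.4]}, {"gripper": 6, "linear": [2.8, -12.2, 2.5], "rot": [0, 0, -1.4]}, {"gripper": 6, "linear": [2.8, -12.2, 2.5], "rot": [0, 0, -1.4]}]}}

```text
time: 9.25
position: [0.5111, -0.03, 0.3065]
orientation: [0.005, 1.0, 0.0, -0.001]
wrist_force: [-0.6, 0.2, -0.5]
opening: 0.702
gripper_force: 0.0
```

```bash
python3 to.py .5137 -.0302 .166 -0.5
```

```text
t 9.25 pos [ 0.5111 -0.03    0.3065] j [ 0.0602  0.4453 -0.1389  1.7995  0.0752  0.9037  1.4488] F [-0.6431  0.1788 -0.5278] open 5.9918307092485525 0.0
yaw -0.5732541727610515
[-0.29 -0.02 14.05] [ 0.    -0.002 -0.001]
```

Call:
{"method": "arm_command", "body": {"series": [{"gripper": 6, "linear": [-0.2, 0, 4], "rot": [0, 0, 0]}, {"gripper": 6, "linear": [-0.2, 0, 8], "rot": [0, 0, 0]}, {"gripper": 6, "linear": [-0.2, 0, 12], "rot": [0, 0, 0]}, {"gripper": 6, "linear": [-0.2, 0, 14], "rot": [0, 0, 0]}, {"gripper": 6, "linear": [-0.2, 0, 14], "rot": [0, 0, 0]}, {"gripper": 2.5, "linear": [-0.2, 0, 14], "rot": [0, 0, 0]}, {"gripper": 2.5, "linear": [-0.2, 0, 14], "rot": [0, 0, 0]}, {"gripper": 1, "linear": [-0.2, 0, 14], "rot": [0, 0, 0]}, {"gripper": 1, "linear": [-0.2, 0, 14], "rot": [0, 0, 0]}, {"gripper": 0.8, "linear": [-0.2, 0, 14], "rot": [0, 0, 0]}], "force": 50}}

```text
time: 10.25
position: [0.5146, -0.0305, 0.1687]
orientation: [0.004, 1.0, -0.0, 0.001]
wrist_force: [0.1, -0.7, 7.6]
opening: 0.148
gripper_force: 48.7
```

```bash
cat > arc.py <<'E'
import sys; from h import *
# rows along door arc: from theta0 to theta1, gripper yaw follows with ratio k
np.set_printoptions(precision=4,suppress=True)
t0,t1,n,k=map(float,sys.argv[1:5]); s=monitor.sense(); M=R.from_quat(s['orientation']).as_matrix()
H=np.array([.5672,.1343]); yc=-np.radians(.5)
def hp(t): 
    return R.from_euler('z',-t+yc).apply([-.052,-.165,0])
print('t',s['time'],'pos',s['position'],'j',s['joint_positions'],'F',s['wrist_force'],s['moment'],'open',s['opening']*8.54,s['gripper_force'])
r=s['position'][:2]-H; print('radius',np.hypot(*r),'theta est',-(np.arctan2(*r[::-1])-np.arctan2(-.165,-.052)-yc+np.pi)%(2*np.pi)-np.pi)
for t in np.linspace(t0,t1,int(n)+1)[1:]:
    d=M.T@(hp(t)-hp(t0))*100; print('[%.1f, %.1f, 0] rot %.2f'%(d[0],d[1],k*(t-t0)), hp(t)[:2]+H)
E
python3 arc.py 0 1.1 11 1
```

```text
t 10.25 pos [ 0.5146 -0.0305  0.1687] j [ 0.0379  0.6403 -0.1101  1.9623  0.1284  0.5428  1.4028] F [ 0.1458 -0.656   7.5891] [-0.152   0.1582  0.016 ] open 1.2680053810917127 48.705382347106934
radius 0.17297541001276612 theta est -0.005229126009481
[1.6, 0.6, 0] rot 0.10 [ 0.4976 -0.0241]
[3.2, 1.4, 0] rot 0.20 [ 0.4821 -0.0163]
[4.6, 2.3, 0] rot 0.30 [ 0.4675 -0.0071]
[6.0, 3.3, 0] rot 0.40 [0.4539 0.0036]
[7.3, 4.5, 0] rot 0.50 [0.4414 0.0155]
[8.4, 5.8, 0] rot 0.60 [0.4302 0.0287]
[9.4, 7.2, 0] rot 0.70 [0.4203 0.0429]
[10.2, 8.7, 0] rot 0.80 [0.4119 0.058 ]
[10.9, 10.3, 0] rot 0.90 [0.4051 0.0739]
[11.5, 12.0, 0] rot 1.00 [0.3999 0.0904]
[11.8, 13.7, 0] rot 1.10 [0.3963 0.1073]
```

Call:
{"method": "arm_command", "body": {"series": [{"gripper": 0.8, "linear": [0.8, 0.3, 0], "rot": [0, 0, 0.05]}, {"gripper": 0.8, "linear": [1.6, 0.6, 0], "rot": [0, 0, 0.1]}, {"gripper": 0.8, "linear": [3.2, 1.4, 0], "rot": [0, 0, 0.2]}, {"gripper": 0.8, "linear": [4.6, 2.3, 0], "rot": [0, 0, 0.3]}, {"gripper": 0.8, "linear": [6.0, 3.3, 0], "rot": [0, 0, 0.4]}, {"gripper": 0.8, "linear": [7.3, 4.5, 0], "rot": [0, 0, 0.5]}, {"gripper": 0.8, "linear": [7.3, 4.5, 0], "rot": [0, 0, 0.5]}]}}

```text
time: 10.95
position: [0.4401, 0.0169, 0.1687]
orientation: [0.251, 0.968, 0.001, 0.0]
wrist_force: [-1.2, -0.5, 8.2]
opening: 0.142
gripper_force: 49.8
```

```bash
python3 arc.py 0.5 1.4 9 1
```

```text
t 10.95 pos [0.4401 0.0169 0.1687] j [-0.1695  0.5738  0.0416  2.1761 -0.0613  0.3918  0.9853] F [-1.1718 -0.4705  8.1971] [-0.3448  0.3248 -0.098 ] open 1.2102717009073087 49.83049750328064
radius 0.1730191229818225 theta est 0.51110268574116
[1.6, 0.6, 0] rot 0.10 [0.4302 0.0287]
[3.2, 1.4, 0] rot 0.20 [0.4203 0.0429]
[4.6, 2.3, 0] rot 0.30 [0.4119 0.058 ]
[6.0, 3.3, 0] rot 0.40 [0.4051 0.0739]
[7.3, 4.5, 0] rot 0.50 [0.3999 0.0904]
[8.4, 5.8, 0] rot 0.60 [0.3963 0.1073]
[9.4, 7.2, 0] rot 0.70 [0.3945 0.1245]
[10.2, 8.7, 0] rot 0.80 [0.3944 0.1418]
[10.9, 10.3, 0] rot 0.90 [0.396 0.159]
```

Call:
{"method": "arm_command", "body": {"series": [{"gripper": 0.8, "linear": [1.6, 0.6, 0], "rot": [0, 0, 0.1]}, {"gripper": 0.8, "linear": [3.2, 1.4, 0], "rot": [0, 0, 0.2]}, {"gripper": 0.8, "linear": [4.6, 2.3, 0], "rot": [0, 0, 0.3]}, {"gripper": 0.8, "linear": [6.0, 3.3, 0], "rot": [0, 0, 0.4]}, {"gripper": 0.8, "linear": [7.3, 4.5, 0], "rot": [0, 0, 0.5]}, {"gripper": 0.8, "linear": [8.4, 5.8, 0], "rot": [0, 0, 0.6]}, {"gripper": 0.8, "linear": [8.4, 5.8, 0], "rot": [0, 0, 0.6]}]}}

```text
time: 11.65
position: [0.396, 0.1096, 0.1686]
orientation: [0.525, 0.851, 0.002, 0.0]
wrist_force: [-1.4, -0.4, 12.6]
opening: 0.147
gripper_force: 50.6
```

```bash
python3 arc.py 1.1 1.5 4 1
```

```text
t 11.65 pos [0.396  0.1096 0.1686] j [-0.5215  0.5626  0.218   2.2641 -0.3565  0.3429  0.4651] F [-1.3891 -0.3898 12.6126] [-0.2256  0.461  -0.1393] open 1.2551143920205434 50.56708574295044
radius 0.17299032041468415 theta est 1.113467212552953
[1.6, 0.6, 0] rot 0.10 [0.3945 0.1245]
[3.2, 1.4, 0] rot 0.20 [0.3944 0.1418]
[4.6, 2.3, 0] rot 0.30 [0.396 0.159]
[6.0, 3.3, 0] rot 0.40 [0.3993 0.176 ]
```

Call:
{"method": "arm_command", "body": {"series": [{"gripper": 0.8, "linear": [1.6, 0.6, 0], "rot": [0, 0, 0.1]}, {"gripper": 0.8, "linear": [3.2, 1.4, 0], "rot": [0, 0, 0.2]}, {"gripper": 0.8, "linear": [4.6, 2.3, 0], "rot": [0, 0, 0.3]}, {"gripper": 0.8, "linear": [6.0, 3.3, 0], "rot": [0, 0, 0.4]}, {"gripper": 0.8, "linear": [6.0, 3.3, 0], "rot": [0, 0, 0.4]}, {"gripper": 0.8, "linear": [6.0, 3.3, 0], "rot": [0, 0, 0.4]}, {"gripper": 6, "linear": [6.0, 3.3, 0], "rot": [0, 0, 0.4]}, {"gripper": 6, "linear": [6.0, 3.3, 0], "rot": [0, 0, 0.4]}, {"gripper": 6, "linear": [6.0, 3.3, 0], "rot": [0, 0, 0.4]}, {"gripper": 6, "linear": [6.0, 3.3, -5], "rot": [0, 0, 0.4]}, {"gripper": 6, "linear": [6.0, 3.3, -10], "rot": [0, 0, 0.4]}, {"gripper": 6, "linear": [6.0, 3.3, -15], "rot": [0, 0, 0.4]}]}}

```text
time: 12.85
position: [0.3978, 0.1747, 0.3188]
orientation: [0.684, 0.729, -0.001, -0.0]
wrist_force: [0.4, 1.7, 0.2]
opening: 0.7
gripper_force: 0.0
```

```bash
python3 - <<'E'
from h import *
np.set_printoptions(precision=4,suppress=True)
for c in ('top','scene'):
    a,d=eyes.snapshot(c); np.savez('pics/%s2.npz'%c,a=a,d=d); P=cloud(c,d)
    for t in ('bar','door_handle','door_hinge'):
        for r in eyes.landmark_of(c,t)[:2]: print(c,t,round(r['p'],2),np.array(r['xyz']),proj(c,r['xyz'])[0].round())
    for r in eyes.regions_of(c,'bar')[:1]:
        m=r['region']&(P[...,2]>.12)&(P[...,2]<.18); print('bar region',round(r['p'],2),m.sum(),cv2.minAreaRect((P[m][:,:2]*1000).astype(np.float32)),np.percentile(P[m][:,2],95) if m.any() else '')
    if c=='top': save(cv2.resize(a[140:340,220:460],None,fx=3,fy=3),'open.png')
E
python3 arc.py 0 1 1 1 | head -2
```

```text
top bar 0.96 [0.4854 0.0492 0.1479] [291. 256.]
top door_handle 0.88 [0.3981 0.1751 0.1967] [241. 291.]
top door_handle 0.26 [ 0.7223 -0.1952 -0.0008] [372. 181.]
top door_hinge 0.84 [0.5696 0.1305 0.2007] [256. 221.]
bar region 0.75 409 ((480.6852111816406, 49.57738494873047), (118.16746520996094, 26.454526901245117), 4.446736812591553) 0.16236977901266428
scene bar 0.71 [0.4863 0.0476 0.1443] [339. 230.]
scene bar 0.67 [ 0.55   -0.3342  0.0008] [203. 281.]
scene door_handle 0.7 [0.4007 0.1824 0.2018] [387. 195.]
scene door_handle 0.62 [ 0.5497 -0.333   0.0029] [203. 280.]
scene door_hinge 0.72 [0.5671 0.1373 0.2035] [374. 234.]
bar region 0.8 221 ((474.47760009765625, 49.133628845214844), (97.57289123535156, 30.183414459228516), 0.10670401155948639) 0.1647611995183802
t 13.35 pos [0.3977 0.175  0.3162] j [-0.9665  0.3761  0.6439  2.0063 -0.296   0.8541 -0.095 ] F [0.118  0.4969 0.3523] [-0.0291 -0.0104  0.0107] open 6.010073683840724 0.0
radius 0.17427468639261154 theta est 1.49243647101905
```

View pics/open.png

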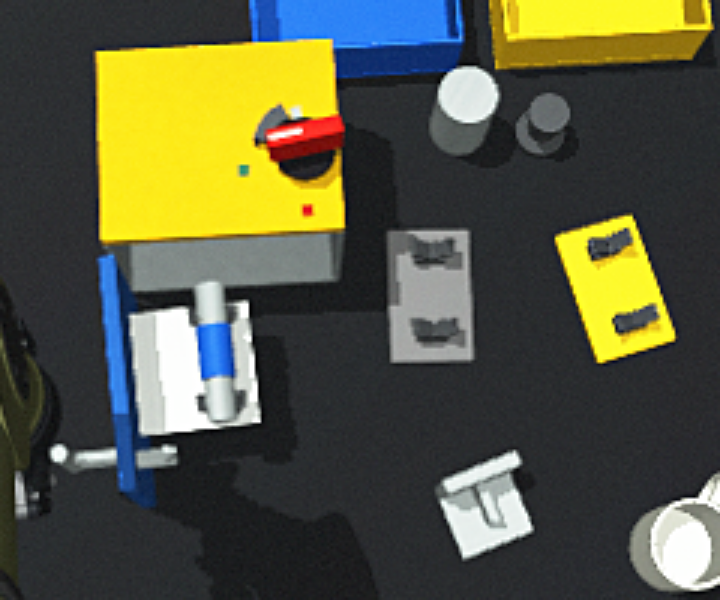

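The top picture shows the door wide open and the bar at crop (213,350), with its blue sleeve upward, matching the model to within 3 mm. I'll move over it.

```bash
python3 to.py .483 .0478 .30 3.6
```

```text
t 13.35 pos [0.3977 0.175  0.3162] j [-0.9665  0.3761  0.6439  2.0063 -0.296   0.8541 -0.095 ] F [0.118  0.4969 0.3523] open 6.010073683840724 0.0
yaw -86.34707983052563
[-13.23   7.7    1.62] [-0.003 -0.001 -1.57 ]
```

Call:
{"method": "arm_command", "body": {"series": [{"gripper": 6.5, "linear": [-4, 2, 0], "rot": [0, 0, -0.14]}, {"gripper": 6.5, "linear": [-8, 4, 0], "rot": [0, 0, -0.28]}, {"gripper": 6.5, "linear": [-11, 6, 0], "rot": [0, 0, -0.42]}, {"gripper": 6.5, "linear": [-13.2, 7.7, 0], "rot": [0, 0, -0.56]}, {"gripper": 6.5, "linear": [-13.2, 7.7, 1], "rot": [0, 0, -0.7]}, {"gripper": 6.5, "linear": [-13.2, 7.7, 1.6], "rot": [0, 0, -0.84]}, {"gripper": 6.5, "linear": [-13.2, 7.7, 1.6], "rot": [0, 0, -0.98]}, {"gripper": 6.5, "linear": [-13.2, 7.7, 1.6], "rot": [0, 0, -1.12]}, {"gripper": 6.5, "linear": [-13.2, 7.7, 1.6], "rot": [0, 0, -1.26]}, {"gripper": 6.5, "linear": [-13.2, 7.7, 1.6], "rot": [0, 0, -1.4]}, {"gripper": 6.5, "linear": [-13.2, 7.7, 1.6], "rot": [0, 0, -1.57]}, {"gripper": 6.5, "linear": [-13.2, 7.7, 1.6], "rot": [0, 0, -1.57]}]}}

```text
time: 14.55
position: [0.4833, 0.0482, 0.3006]
orientation: [-0.032, 0.999, 0.0, -0.001]
wrist_force: [0.6, -0.1, 0.3]
opening: 0.767
gripper_force: 0.0
```

```bash
python3 to.py .483 .0478 .128 3.6
```

```text
t 14.55 pos [0.4833 0.0482 0.3006] j [-0.2948  0.4169  0.1493  1.8884 -0.0813  0.8436  1.5311] F [ 0.5526 -0.1162  0.3198] open 6.5481076545093435 0.0
yaw 3.6785222384130267
[ 0.01 -0.05 17.26] [ 0.    -0.002  0.001]
```

Call:
{"method": "arm_command", "body": {"series": [{"gripper": 6.5, "linear": [0, 0, 4], "rot": [0, 0, 0]}, {"gripper": 6.5, "linear": [0, 0, 8], "rot": [0, 0, 0]}, {"gripper": 6.5, "linear": [0, 0, 12], "rot": [0, 0, 0]}, {"gripper": 6.5, "linear": [0, 0, 15], "rot": [0, 0, 0]}, {"gripper": 6.5, "linear": [0, 0, 17.2], "rot": [0, 0, 0]}, {"gripper": 6.5, "linear": [0, 0, 17.2], "rot": [0, 0, 0]}, {"gripper": 4, "linear": [0, 0, 17.2], "rot": [0, 0, 0]}, {"gripper": 4, "linear": [0, 0, 17.2], "rot": [0, 0, 0]}, {"gripper": 2.6, "linear": [0, 0, 17.2], "rot": [0, 0, 0]}, {"gripper": 2.6, "linear": [0, 0, 17.2], "rot": [0, 0, 0]}, {"gripper": 2.6, "linear": [0, 0, 17.2], "rot": [0, 0, 0]}], "force": 50}}

```text
time: 15.65
position: [0.4845, 0.0481, 0.1307]
orientation: [-0.031, 1.0, -0.0, 0.001]
wrist_force: [-0.9, -1.6, 7.4]
opening: 0.36
gripper_force: 49.3
```

```bash
python3 to.py .483 .0478 .128 3.6
```

```text
t 15.65 pos [0.4845 0.0481 0.1307] j [-0.2436  0.6857  0.0798  2.0798 -0.136   0.3782  1.5771] F [-0.9297 -1.6133  7.4262] open 3.0778201070395785 49.25648331642151
yaw 3.5400800230209577
[ 0.15 -0.02  0.27] [-0.     0.003 -0.001]
```

Call:
{"method": "arm_command", "body": {"series": [{"gripper": 2.6, "linear": [0, 0, -1], "rot": [0, 0, 0]}, {"gripper": 2.6, "linear": [0, 0, -3], "rot": [0, 0, 0]}, {"gripper": 2.6, "linear": [0, 0, -6], "rot": [0, 0, 0]}, {"gripper": 2.6, "linear": [0, 0, -10], "rot": [0, 0, 0]}, {"gripper": 2.6, "linear": [0, 0, -14], "rot": [0, 0, 0]}, {"gripper": 2.6, "linear": [0, 0, -14], "rot": [0, 0, 0]}, {"gripper": 2.6, "linear": [0, 0, -14], "rot": [0, 0, 0]}]}}

```text
time: 16.35
position: [0.4831, 0.0488, 0.2697]
orientation: [-0.032, 0.999, 0.0, 0.0]
wrist_force: [-0.6, -0.7, -7.1]
opening: 0.356
gripper_force: 50.5
```

```bash
python3 - <<'E'
from h import *
np.set_printoptions(precision=4,suppress=True)
s=monitor.sense(); X=R.from_quat(s['orientation'])
for c in ('top','scene'):
    a,d=eyes.snapshot(c); P=cloud(c,d)
    for r in eyes.landmark_of(c,'bar')[:2]: print(c,round(r['p'],2),np.array(r['xyz']),'in tool',X.inv().apply(np.array(r['xyz'])-s['position']))
    Q=X.inv().apply((P-s['position']).reshape(-1,3)).reshape(P.shape)
    h=cv2.cvtColor(a,cv2.COLOR_RGB2HSV)
    m=(abs(Q[...,0])<.09)&(abs(Q[...,1])<.013)&(abs(Q[...,2]+.015)<.025)
    q=Q[m]; print(m.sum(),'x range',np.percentile(q[:,0],[0,2,98,100]),'z top',[np.round(np.percentile(q[np.abs(q[:,0]-x)<.008][:,2],10),4) for x in (-.05,-.035,.035,.05) if (np.abs(q[:,0]-x)<.008).sum()>3])
    save(cv2.resize(a[120:320,220:460],None,fx=3,fy=3),'lift_%s.png'%c)
E
python3 to.py .549 -.333 .20 13
```

```text
top 0.33 [0.2826 0.3265 0.0048] in tool [0.1825 0.2898 0.265 ]
t 16.45 pos [0.4818 0.0485 0.2679] j [-0.2926  0.4596  0.1467  1.9382 -0.0952  0.7545  1.5432] F [-0.9638 -0.8982 -7.1118] open 3.077732374178786 50.50286114215851
yaw 3.644501704774545
[ -4.31 -38.5    6.78] [ 0.    -0.004 -0.163]Traceback (most recent call last):
  File "<stdin>", line 10, in <module>
    return _quantile_unchecked(
        a, q, axis, out, overwrite_input, method, keepdims, weights)
    return _ureduce(a,
                    func=_quantile_ureduce_func,
    ...<5 lines>...
                    overwrite_input=overwrite_input,
                    method=method)
    r = func(a, **kwargs)
    result = _quantile(arr,
                       quantiles=q,
    ...<2 lines>...
                       out=out,
                       weights=wgt)
    slices_having_nans = np.isnan(arr[-1, ...])
                                  ~~~^^^^^^^^^
IndexError: index -1 is out of bounds for axis 0 with size 0
```

The top camera's view is blocked by the arm. The wrist shows a 7 N load, so the bar is held. I'll carry it across at height and look again above the rest.

Call:
{"method": "arm_command", "body": {"series": [{"gripper": 2.6, "linear": [0, -4, 0], "rot": [0, 0, 0]}, {"gripper": 2.6, "linear": [0, -8, 0], "rot": [0, 0, 0]}, {"gripper": 2.6, "linear": [0, -12, 0], "rot": [0, 0, 0]}, {"gripper": 2.6, "linear": [-0.5, -16, 0], "rot": [0, 0, 0]}, {"gripper": 2.6, "linear": [-1, -20, 0], "rot": [0, 0, -0.03]}, {"gripper": 2.6, "linear": [-2, -24, 0], "rot": [0, 0, -0.06]}, {"gripper": 2.6, "linear": [-3, -28, 0], "rot": [0, 0, -0.09]}, {"gripper": 2.6, "linear": [-4, -32, 1], "rot": [0, 0, -0.12]}, {"gripper": 2.6, "linear": [-4.3, -36, 4], "rot": [0, 0, -0.15]}, {"gripper": 2.6, "linear": [-4.3, -38.5, 7], "rot": [0, 0, -0.163]}, {"gripper": 2.6, "linear": [-4.3, -38.5, 9], "rot": [0, 0, -0.163]}, {"gripper": 2.6, "linear": [-4.3, -38.5, 9], "rot": [0, 0, -0.163]}]}}

```text
time: 17.65
position: [0.5465, -0.3316, 0.173]
orientation: [-0.112, 0.994, 0.004, -0.005]
wrist_force: [-1.0, 1.5, -6.7]
opening: 0.356
gripper_force: 51.0
```

```bash
python3 to.py .549 -.333 .10 13; python3 - <<'E'
from h import *
np.set_printoptions(precision=4,suppress=True)
s=monitor.sense(); X=R.from_quat(s['orientation'])
for c in ('scene','top'):
    a,d=eyes.snapshot(c); P=cloud(c,d)
    for t in ('bar','rest_yellow_seat','rest_yellow'):
      for r in eyes.landmark_of(c,t)[:2]: print(c,t,round(r['p'],2),np.array(r['xyz']),'in tool',X.inv().apply(np.array(r['xyz'])-s['position']))
    for r in eyes.regions_of(c,'bar')[:1]:
        q=X.inv().apply(P[r['region']&(P[...,2]>.13)]-s['position']); print(round(r['p'],2),len(q),np.percentile(q,[2,50,98],axis=0) if len(q) else '')
    if c=='scene': save(cv2.resize(a[170:330,120:320],None,fx=3.5,fy=3.5),'lift.png')
E
```

```text
t 17.65 pos [ 0.5465 -0.3316  0.173 ] j [ 0.4384  0.7808  0.0656  1.5696 -0.0646  0.8066  2.3255] F [-0.9977  1.4922 -6.746 ] open 3.0414156393270457 51.00117087364197
yaw 12.84730733754299
[-0.29 -0.26  7.3 ] [ 0.009 -0.01  -0.003]
scene bar 0.8 [ 0.5513 -0.3332  0.1913] in tool [-0.0042 -0.0025 -0.0183]
scene rest_yellow_seat 0.96 [ 0.3352 -0.5383  0.0518] in tool [ 0.2508 -0.1556  0.1223]
scene rest_yellow_seat 0.71 [ 0.548  -0.3311  0.0541] in tool [-0.0028 -0.0009  0.1189]
scene rest_yellow 0.85 [ 0.5499 -0.3349  0.0009] in tool [-0.0043 -0.0055  0.172 ]
scene rest_yellow 0.63 [ 0.3316 -0.538   0.0027] in tool [ 0.2537 -0.155   0.1714]
0.72 348 [[-0.0636 -0.0113 -0.0384]
 [-0.0196  0.002  -0.0264]
 [ 0.0429  0.0159 -0.0079]]
top bar 0.4 [ 0.5522 -0.3338  0.198 ] in tool [-0.0048 -0.0032 -0.0251]
top rest_yellow_seat 0.74 [ 0.3313 -0.538   0.0538] in tool [ 0.2545 -0.1545  0.1203]
top rest_yellow_seat 0.66 [ 0.545  -0.3293  0.0535] in tool [-0.0002  0.0015  0.1195]
top rest_yellow 0.79 [ 0.3332 -0.5359 -0.0038] in tool [ 0.2516 -0.1534  0.1779]
top rest_yellow 0.59 [ 0.5494 -0.3307  0.0042] in tool [-0.0047 -0.0013  0.1688]
```

View pics/lift.png

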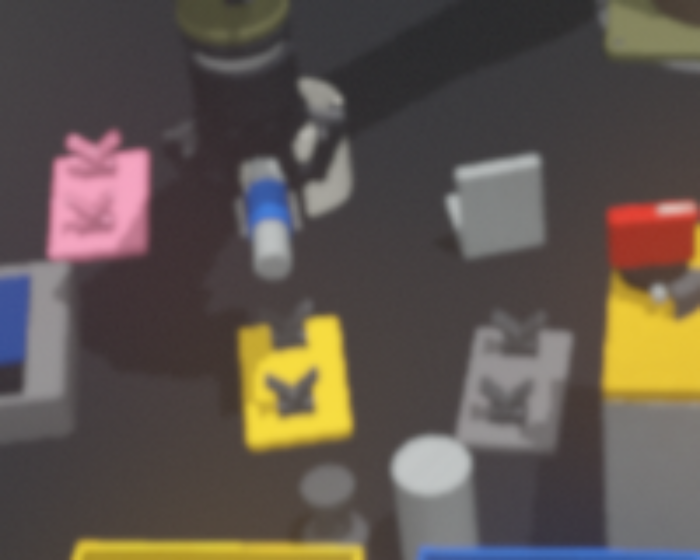

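Crop: the bar, level, at (267,220), just above the yellow rest at (293,380). It's centred in the tool within about 4 mm. I'll descend to just above the V edges.

Call:
{"method": "arm_command", "body": {"series": [{"gripper": 2.6, "linear": [0, -0.1, 2], "rot": [0, 0, 0]}, {"gripper": 2.6, "linear": [0, -0.1, 5], "rot": [0, 0, 0]}, {"gripper": 2.6, "linear": [0, -0.1, 8], "rot": [0, 0, 0]}, {"gripper": 2.6, "linear": [0, -0.1, 10], "rot": [0, 0, 0]}, {"gripper": 2.6, "linear": [0, -0.1, 11], "rot": [0, 0, 0]}, {"gripper": 2.6, "linear": [0, -0.1, 11], "rot": [0, 0, 0]}, {"gripper": 2.6, "linear": [0, -0.1, 11], "rot": [0, 0, 0]}]}}

```text
time: 18.85
position: [0.552, -0.3345, 0.0703]
orientation: [-0.113, 0.994, -0.001, 0.001]
wrist_force: [0.9, -0.5, -5.4]
opening: 0.357
gripper_force: 51.0
```

```bash
python3 to.py .5456 -.3337 .0375 13
```

```text
t 18.85 pos [ 0.552  -0.3345  0.0703] j [ 0.4468  0.9217  0.0496  1.6225 -0.07    0.5971  2.3317] F [ 0.8932 -0.4562 -5.4353] open 3.052862273020035 51.02692365646362
yaw 12.960375679628928
[0.61 0.23 3.28] [-0.001  0.001 -0.001]
```

Call:
{"method": "arm_command", "body": {"series": [{"gripper": 2.6, "linear": [0.6, 0.2, 0], "rot": [0, 0, 0]}, {"gripper": 2.6, "linear": [0.6, 0.2, 0.7], "rot": [0, 0, 0]}, {"gripper": 2.6, "linear": [0.6, 0.2, 1.3], "rot": [0, 0, 0]}, {"gripper": 2.6, "linear": [0.6, 0.2, 1.8], "rot": [0, 0, 0]}, {"gripper": 2.6, "linear": [0.6, 0.2, 2.1], "rot": [0, 0, 0]}, {"gripper": 2.6, "linear": [0.6, 0.2, 2.4], "rot": [0, 0, 0]}, {"gripper": 2.6, "linear": [0.6, 0.2, 2.6], "rot": [0, 0, 0]}, {"gripper": 2.6, "linear": [0.6, 0.2, 2.6], "rot": [0, 0, 0]}]}}

```text
time: 19.65
position: [0.5447, -0.3332, 0.0429]
orientation: [-0.113, 0.994, 0.0, -0.0]
wrist_force: [-0.2, -0.3, -6.1]
opening: 0.356
gripper_force: 51.3
```

```bash
python3 to.py .5456 -.3337 .0375 13
```

```text
t 19.65 pos [ 0.5447 -0.3332  0.0429] j [ 0.4532  0.9568  0.044   1.6484 -0.0703  0.5385  2.3361] F [-0.2416 -0.3014 -6.0631] open 3.0412941107463585 51.259742975234985
yaw 12.96658947760002
[-0.08 -0.06  0.54] [ 0.    -0.    -0.001]
```

Not in contact yet, so I continue down gently.

Call:
{"method": "arm_command", "body": {"series": [{"gripper": 2.6, "linear": [-0.1, 0, 0.2], "rot": [0, 0, 0]}, {"gripper": 2.6, "linear": [-0.1, 0, 0.4], "rot": [0, 0, 0]}, {"gripper": 2.6, "linear": [-0.1, 0, 0.5], "rot": [0, 0, 0]}, {"gripper": 2.6, "linear": [-0.1, 0, 0.5], "rot": [0, 0, 0]}]}}

```text
time: 20.05
position: [0.5464, -0.3333, 0.0395]
orientation: [-0.113, 0.994, -0.0, 0.001]
wrist_force: [-1.5, 0.9, 3.7]
opening: 0.358
gripper_force: 52.1
```

```bash
python3 to.py .5456 -.3337 .0375 13; python3 -c "
from bench import monitor;print(monitor.sense()['moment'])"
```

```text
t 20.05 pos [ 0.5464 -0.3333  0.0395] j [ 0.4523  0.9627  0.0435  1.6461 -0.0705  0.5331  2.3358] F [-1.4922  0.9347  3.7038] open 3.05834706797215 52.09778308868408
yaw 13.012519170681458
[ 0.09 -0.02  0.2 ] [-0.001  0.001  0.   ]
[0.2707793  0.35244171 0.22956251]
```

Call:
{"method": "arm_command", "body": {"series": [{"gripper": 2.6, "linear": [0, 0, 0.1], "rot": [0, 0, 0]}, {"gripper": 2.6, "linear": [0, 0, 0.1], "rot": [0, 0, 0]}, {"gripper": 4, "linear": [0, 0, 0], "rot": [0, 0, 0]}, {"gripper": 5.5, "linear": [0, 0, 0], "rot": [0, 0, 0]}, {"gripper": 6.5, "linear": [0, 0, 0], "rot": [0, 0, 0]}, {"gripper": 6.5, "linear": [0, 0, 0], "rot": [0, 0, 0]}, {"gripper": 6.5, "linear": [0, 0, -3], "rot": [0, 0, 0]}, {"gripper": 6.5, "linear": [0, 0, -7], "rot": [0, 0, 0]}, {"gripper": 6.5, "linear": [0, 0, -12], "rot": [0, 0, 0]}, {"gripper": 6.5, "linear": [0, 0, -17], "rot": [0, 0, 0]}, {"gripper": 6.5, "linear": [0, 0, -22], "rot": [0, 0, 0]}, {"gripper": 6.5, "linear": [0, 0, -27], "rot": [0, 0, 0]}]}}

```text
time: 21.25
position: [0.5454, -0.333, 0.3103]
orientation: [-0.113, 0.994, 0.0, 0.0]
wrist_force: [1.6, -0.1, 0.2]
opening: 0.759
gripper_force: 0.0
```

```bash
python3 to.py .41 0 .31 -86.4; python3 - <<'E'
from h import *
np.set_printoptions(precision=4,suppress=True)
M=R.from_euler('z',13,degrees=True)
for c in ('scene','top'):
    a,d=eyes.snapshot(c); P=cloud(c,d)
    for t in ('bar','rest_yellow_seat','door_handle'):
      for r in eyes.landmark_of(c,t)[:2]: print(c,t,round(r['p'],2),np.array(r['xyz']))
    for r in eyes.regions_of(c,'bar')[:1]:
        q=P[r['region']&(P[...,2]>.03)]; print(round(r['p'],2),len(q),cv2.minAreaRect((q[:,:2]*1000).astype(np.float32)),np.percentile(q[:,2],[50,97]))
    if c=='scene': save(cv2.resize(a[170:330,120:320],None,fx=3.5,fy=3.5),'placed.png')
E
```

```text
t 21.25 pos [ 0.5454 -0.333   0.3103] j [ 0.4304  0.6306  0.0856  1.4234 -0.0569  1.09    2.3227] F [ 1.6104 -0.0749  0.158 ] open 6.482930927171468 0.0
yaw 12.950331785003272
[ 5.74 35.49  0.04] [0.    0.    1.734]
scene bar 0.65 [ 0.5496 -0.3318  0.0575]
scene rest_yellow_seat 0.94 [ 0.3359 -0.5387  0.0556]
scene rest_yellow_seat 0.61 [ 0.5481 -0.3323  0.0541]
scene door_handle 0.66 [0.3998 0.1813 0.2006]
scene door_handle 0.45 [ 0.5488 -0.3315  0.0517]
0.76 291 ((550.64111328125, -331.21441650390625), (121.1688003540039, 25.923542022705078), 10.866602897644043) [0.0664 0.0742]
top bar 0.61 [ 0.5484 -0.336   0.0582]
top rest_yellow_seat 0.94 [ 0.3339 -0.5385  0.052 ]
top rest_yellow_seat 0.85 [ 0.5462 -0.3319  0.0511]
0.64 422 ((398.3975524902344, -201.34088134765625), (97.51731872558594, 478.9894714355469), 49.46476364135742) [0.0643 0.0729]
```

View pics/placed.png

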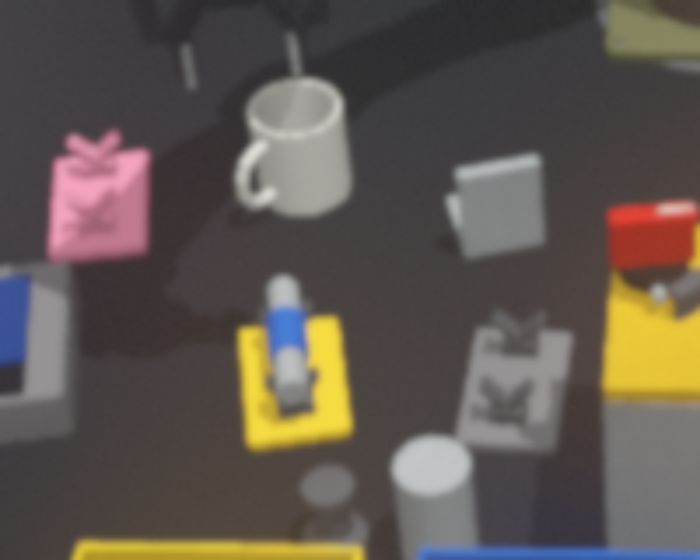

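The bar lies in both V-blocks of the yellow rest (crop (287,340)) with its sleeve between them, and nothing else has been disturbed. I'll go back to the handle to shut the door.

```bash
python3 to.py .398 .175 .31 -86.4
```

```text
t 21.75 pos [ 0.5452 -0.3328  0.3066] j [ 0.4306  0.6348  0.085   1.4267 -0.0571  1.0855  2.3229] F [-0.8095  0.3147  0.5698] open 6.487163648172988 0.0
yaw 12.960774917717526
[ 2.96 52.79 -0.22] [-0.    -0.003  1.734]
```

Call:
{"method": "arm_command", "body": {"series": [{"gripper": 6, "linear": [2, 4, -0.5], "rot": [0, 0, 0.14]}, {"gripper": 6, "linear": [3, 9, -0.5], "rot": [0, 0, 0.28]}, {"gripper": 6, "linear": [3, 14, -0.5], "rot": [0, 0, 0.42]}, {"gripper": 6, "linear": [3, 19, -0.5], "rot": [0, 0, 0.56]}, {"gripper": 6, "linear": [3, 24, -0.5], "rot": [0, 0, 0.7]}, {"gripper": 6, "linear": [3, 29, -0.5], "rot": [0, 0, 0.84]}, {"gripper": 6, "linear": [3, 34, -0.5], "rot": [0, 0, 0.98]}, {"gripper": 6, "linear": [3, 39, -0.5], "rot": [0, 0, 1.12]}, {"gripper": 6, "linear": [3, 44, -0.5], "rot": [0, 0, 1.26]}, {"gripper": 6, "linear": [3, 48, -0.5], "rot": [0, 0, 1.4]}, {"gripper": 6, "linear": [3, 52.8, -0.5], "rot": [0, 0, 1.54]}, {"gripper": 6, "linear": [3, 52.8, -0.5], "rot": [0, 0, 1.68]}]}}

```text
time: 22.95
position: [0.3964, 0.1799, 0.3126]
orientation: [0.656, 0.755, -0.0, -0.001]
wrist_force: [-0.6, 0.4, -0.8]
opening: 0.701
gripper_force: 0.0
```

```bash
python3 to.py .398 .175 .168 -86.4
```

```text
t 22.95 pos [0.3964 0.1799 0.3126] j [-0.9029  0.3631  0.5315  2.009  -0.2483  0.8326 -0.0911] F [-0.6056  0.393  -0.7596] open 5.983818871735645 0.0
yaw -81.97436254440939
[-0.53  0.11 14.46] [-0.001 -0.001  0.077]
```

Call:
{"method": "arm_command", "body": {"series": [{"gripper": 6, "linear": [-0.3, 0.1, 0], "rot": [0, 0, 0.07]}, {"gripper": 6, "linear": [-0.3, 0.1, 4], "rot": [0, 0, 0.07]}, {"gripper": 6, "linear": [-0.3, 0.1, 8], "rot": [0, 0, 0.07]}, {"gripper": 6, "linear": [-0.3, 0.1, 12], "rot": [0, 0, 0.07]}, {"gripper": 6, "linear": [-0.3, 0.1, 14.2], "rot": [0, 0, 0.07]}, {"gripper": 6, "linear": [-0.3, 0.1, 14.2], "rot": [0, 0, 0.07]}, {"gripper": 2.5, "linear": [-0.3, 0.1, 14.2], "rot": [0, 0, 0.07]}, {"gripper": 2.5, "linear": [-0.3, 0.1, 14.2], "rot": [0, 0, 0.07]}, {"gripper": 0.8, "linear": [-0.3, 0.1, 14.2], "rot": [0, 0, 0.07]}, {"gripper": 0.8, "linear": [-0.3, 0.1, 14.2], "rot": [0, 0, 0.07]}, {"gripper": 0.8, "linear": [-0.3, 0.1, 14.2], "rot": [0, 0, 0.07]}], "force": 50}}

```text
time: 24.05
position: [0.4, 0.1723, 0.1725]
orientation: [0.683, 0.731, 0.001, 0.0]
wrist_force: [-0.7, -0.1, 5.2]
opening: 0.142
gripper_force: 48.6
```

```bash
python3 arc.py 1.49 0.49 10 1
```

```text
t 24.05 pos [0.4    0.1723 0.1725] j [-0.7305  0.5899  0.3436  2.196  -0.4758  0.4231  0.0652] F [-0.7436 -0.1239  5.201 ] [ 0.0339  0.2859 -0.0158] open 1.2123757157879516 48.6415296792984
radius 0.17141965040748494 theta est 1.48029080307726
[-1.7, -0.4, 0] rot -0.10 [0.3957 0.1573]
[-3.4, -0.7, 0] rot -0.20 [0.3943 0.14  ]
[-5.1, -0.8, 0] rot -0.30 [0.3946 0.1228]
[-6.8, -0.7, 0] rot -0.40 [0.3966 0.1056]
[-8.5, -0.4, 0] rot -0.50 [0.4003 0.0887]
[-10.2, -0.0, 0] rot -0.60 [0.4057 0.0723]
[-11.9, 0.6, 0] rot -0.70 [0.4127 0.0564]
[-13.4, 1.3, 0] rot -0.80 [0.4213 0.0414]
[-14.9, 2.2, 0] rot -0.90 [0.4313 0.0273]
[-16.3, 3.3, 0] rot -1.00 [0.4426 0.0143]
```

Call:
{"method": "arm_command", "body": {"series": [{"gripper": 0.8, "linear": [-1.7, -0.4, 0], "rot": [0, 0, -0.1]}, {"gripper": 0.8, "linear": [-3.4, -0.7, 0], "rot": [0, 0, -0.2]}, {"gripper": 0.8, "linear": [-5.1, -0.8, 0], "rot": [0, 0, -0.3]}, {"gripper": 0.8, "linear": [-6.8, -0.7, 0], "rot": [0, 0, -0.4]}, {"gripper": 0.8, "linear": [-8.5, -0.4, 0], "rot": [0, 0, -0.5]}, {"gripper": 0.8, "linear": [-10.2, 0, 0], "rot": [0, 0, -0.6]}, {"gripper": 0.8, "linear": [-11.9, 0.6, 0], "rot": [0, 0, -0.7]}, {"gripper": 0.8, "linear": [-13.4, 1.3, 0], "rot": [0, 0, -0.8]}, {"gripper": 0.8, "linear": [-14.9, 2.2, 0], "rot": [0, 0, -0.9]}, {"gripper": 0.8, "linear": [-16.3, 3.3, 0], "rot": [0, 0, -1.0]}, {"gripper": 0.8, "linear": [-16.3, 3.3, 0], "rot": [0, 0, -1.0]}]}}

```text
time: 25.15
position: [0.4479, 0.0109, 0.1726]
orientation: [0.249, 0.969, 0.001, 0.004]
wrist_force: [2.6, 3.5, 3.3]
opening: 0.142
gripper_force: 50.4
```

```bash
python3 arc.py 0.49 0 7 1
```

```text
t 25.15 pos [0.4479 0.0109 0.1726] j [-0.135   0.5695  0.0117  2.1569 -0.0155  0.407   0.9577] F [2.5747 3.5036 3.2927] [ 0.6104 -0.4765  0.1601] open 1.2129550151032291 50.356643199920654
radius 0.17164626182994597 theta est 0.45422228023457834
[-1.2, -0.3, 0] rot -0.07 [0.4513 0.0059]
[-2.4, -0.6, 0] rot -0.14 [ 0.4606 -0.0019]
[-3.6, -0.7, 0] rot -0.21 [ 0.4704 -0.0091]
[-4.8, -0.8, 0] rot -0.28 [ 0.4806 -0.0155]
[-6.0, -0.8, 0] rot -0.35 [ 0.4913 -0.0212]
[-7.2, -0.7, 0] rot -0.42 [ 0.5024 -0.0261]
[-8.4, -0.5, 0] rot -0.49 [ 0.5138 -0.0302]
```

Call:
{"method": "arm_command", "body": {"series": [{"gripper": 0.8, "linear": [-1.2, -0.3, 0], "rot": [0, 0, -0.07]}, {"gripper": 0.8, "linear": [-2.4, -0.6, 0], "rot": [0, 0, -0.14]}, {"gripper": 0.8, "linear": [-3.6, -0.7, 0], "rot": [0, 0, -0.21]}, {"gripper": 0.8, "linear": [-4.8, -0.8, 0], "rot": [0, 0, -0.28]}, {"gripper": 0.8, "linear": [-6.0, -0.8, 0], "rot": [0, 0, -0.35]}, {"gripper": 0.8, "linear": [-7.0, -0.7, 0], "rot": [0, 0, -0.41]}, {"gripper": 0.8, "linear": [-7.6, -0.6, 0], "rot": [0, 0, -0.45]}, {"gripper": 0.8, "linear": [-7.6, -0.6, 0], "rot": [0, 0, -0.45]}]}}

```text
time: 25.95
position: [0.5104, -0.0275, 0.1726]
orientation: [0.025, 1.0, 0.002, 0.003]
wrist_force: [3.4, 5.5, 2.0]
opening: 0.144
gripper_force: 50.2
```

```bash
python3 arc.py 0.02 0 1 1; python3 to.py .5146 -.0305 .172 -.5
```

```text
t 25.95 pos [ 0.5104 -0.0275  0.1726] j [ 0.0503  0.629  -0.1353  1.974   0.149   0.5412  1.3337] F [3.4062 5.4831 2.0433] [ 1.1169 -0.5916 -0.025 ] open 1.2314403025067484 50.2083420753479
radius 0.17151930621201633 theta est 0.02358908091439016
[-0.3, -0.1, 0] rot -0.02 [ 0.5138 -0.0302]
t 25.95 pos [ 0.5104 -0.0275  0.1726] j [ 0.0503  0.629  -0.1353  1.974   0.149   0.5412  1.3337] F [3.4062 5.4831 2.0433] open 1.2314403025067484 50.2083420753479
yaw -2.8858817692552137
[-0.44 -0.27  0.06] [ 0.003  0.006 -0.042]
```

Call:
{"method": "arm_command", "body": {"series": [{"gripper": 0.8, "linear": [-0.3, -0.2, 0], "rot": [0, 0, -0.02]}, {"gripper": 0.8, "linear": [-0.7, -0.3, 0], "rot": [0, 0, -0.04]}, {"gripper": 0.8, "linear": [-0.7, -0.3, 0], "rot": [0, 0, -0.04]}, {"gripper": 0.8, "linear": [-0.7, -0.3, 0], "rot": [0, 0, -0.04]}]}}

```text
time: 26.35
position: [0.5167, -0.0296, 0.1726]
orientation: [0.005, 1.0, 0.002, 0.003]
wrist_force: [3.9, 7.7, 0.7]
opening: 0.144
gripper_force: 50.2
```

```bash
python3 arc.py 0.02 0 1 1
```

```text
t 26.35 pos [ 0.5167 -0.0296  0.1726] j [ 0.0637  0.636  -0.1492  1.9548  0.1607  0.5554  1.3679] F [3.9461 7.6942 0.7141] [ 1.4989 -0.6192  0.0484] open 1.2294385500346006 50.172661542892456
radius 0.17152349496534003 theta est -0.015396488924126928
[-0.3, -0.1, 0] rot -0.02 [ 0.5138 -0.0302]
```

Call:
{"method": "arm_command", "body": {"series": [{"gripper": 0.8, "linear": [-0.3, 0.1, 0], "rot": [0, 0, 0]}, {"gripper": 0.8, "linear": [-0.4, 0.1, 0], "rot": [0, 0, 0]}, {"gripper": 0.8, "linear": [-0.4, 0.1, 0], "rot": [0, 0, 0]}]}}

```text
time: 26.65
position: [0.5191, -0.0304, 0.1726]
orientation: [0.005, 1.0, 0.001, 0.001]
wrist_force: [0.9, 4.7, 5.4]
opening: 0.143
gripper_force: 50.6
```

```bash
python3 arc.py 0.02 0 1 1
```

```text
t 26.65 pos [ 0.5191 -0.0304  0.1726] j [ 0.0625  0.6394 -0.1473  1.9449  0.161   0.5653  1.3681] F [0.8876 4.709  5.4351] [ 0.9391 -0.002   0.1536] open 1.2248419773029149 50.61420500278473
radius 0.17160217195520208 theta est -0.029929806893160382
[-0.3, -0.1, 0] rot -0.02 [ 0.5138 -0.0302]
```

The arm is meeting the stop now. I'll release, lift off and check.

Call:
{"method": "arm_command", "body": {"series": [{"gripper": 2.5, "linear": [0, 0, 0], "rot": [0, 0, 0]}, {"gripper": 5, "linear": [0, 0, 0], "rot": [0, 0, 0]}, {"gripper": 6, "linear": [0, 0, 0], "rot": [0, 0, 0]}, {"gripper": 6, "linear": [0, 0, 0], "rot": [0, 0, 0]}, {"gripper": 6, "linear": [0, 0, -4], "rot": [0, 0, 0]}, {"gripper": 6, "linear": [0, 0, -9], "rot": [0, 0, 0]}, {"gripper": 6, "linear": [0, 0, -14], "rot": [0, 0, 0]}, {"gripper": 6, "linear": [4, 4, -16], "rot": [0, 0, 0]}, {"gripper": 6, "linear": [6, 9, -16], "rot": [0, 0, 0]}, {"gripper": 6, "linear": [8, 14, -16], "rot": [0, 0, 0]}, {"gripper": 6, "linear": [8, 19, -16], "rot": [0, 0, 0]}, {"gripper": 6, "linear": [8, 24, -16], "rot": [0, 0, 0]}]}}

```text
time: 27.85
position: [0.4403, 0.1936, 0.3316]
orientation: [0.007, 1.0, -0.0, 0.0]
wrist_force: [1.9, -0.0, -0.2]
opening: 0.704
gripper_force: 0.0
```

```bash
python3 - <<'E'
from h import *
np.set_printoptions(precision=4,suppress=True)
for c in ('top','scene'):
    a,d=eyes.snapshot(c); P=cloud(c,d)
    for t in ('bar','door_handle','latch_grip'):
      for r in eyes.landmark_of(c,t)[:2]: print(c,t,round(r['p'],2),np.array(r['xyz']))
    if c=='top':
        save(cv2.resize(a[140:340,220:460],None,fx=3,fy=3),'end.png')
        a0=np.load('pics/top0.npz')
        b=[cv2.cvtColor(x,cv2.COLOR_RGB2GRAY).astype(np.float32)[225:248,308:332] for x in (a0['a'],a)]
        print('handle shift px',cv2.phaseCorrelate(*b))
E
```

```text
top bar 0.95 [ 0.5468 -0.3334  0.0587]
top bar 0.39 [ 0.7231 -0.1966  0.0012]
top door_handle 0.73 [ 0.5145 -0.0317  0.196 ]
top latch_grip 0.75 [ 0.5469 -0.3348  0.0561]
top latch_grip 0.57 [ 0.6394 -0.0346  0.2627]
handle shift px ((-0.02049571821019569, 0.2125377342586532), 1.020554505288601)
scene bar 0.67 [ 0.712  -0.2752 -0.0019]
scene bar 0.56 [ 0.5487 -0.3325  0.0551]
scene door_handle 0.62 [ 0.5116 -0.0275  0.1997]
scene latch_grip 0.73 [ 0.6376 -0.034   0.2606]
```

View pics/end.png

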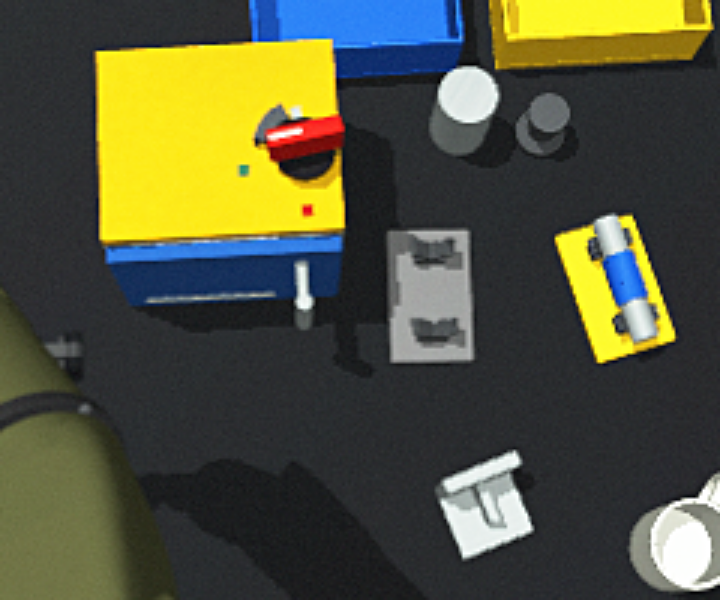

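The picture shows the door shut (handle within about 0.2 px of where it began), the bar on the yellow rest at (625,278), and the knob turned to unlocked and up. Handing in.

```bash
python3 -c "
from bench import order; print(order.job_done())"
```

```text
the job is handed in; nothing more can be done
None
```

I handed the job in after about 28 s of the 72 s allowed; no verdict came back. By the last pictures and readings, the knob is up in the unlocked position, the bar lies in both V-blocks of the yellow rest, the door is shut, and I saw nothing else disturbed.

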